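# Unlatch a printer's roller frame from its ball stud and hold it up

### The job

On the opened printer chassis, first press the spring-loaded relief plunger (the mushroom head on one of the two side ledges) down to its stop to take the pressure off the rollers. Then pull the roller frame's spring latch fully aside while the frame is still down, lift the frame's front end off the ball stud by at least 60 mm, and finish still holding it up there in the gripper, at rest. Leave the things standing round the chassis where they are.

Things in the scene. Friction and masses are not known exactly. Their poses are not given: they have to be found in the camera images.
- chassis: Black opened printer chassis fixed on the bench: slab 320 x 360 x 30 mm, grey block 100 mm high along its far edge. Origin on the bench; slab spans x -150 to 170, y -180 to 180; x away from the robot, y left, z up. Steel ball stud (28 mm ball, 10 mm neck, ball top at height 82) at x -100, y 0. Near x -50, y +140 and -140 stand the plunger and a plain guide post, either way round
- tongue: Roller frame: steel channel 225 x 50 mm, about 0.45 kg, level along chassis x, nose over the ball. Origin on its hinge line (chassis x 100, y 0, height 80 mm); raising turns it about +y, 0 to 0.9 rad; it falls back if let go. Top face 10 mm above origin. Until the latch is pulled 7 mm its bolt catches under the ball; keep it pulled until the nose is up 30 mm. 150 mm roller across it
- nose (a point): Point on the frame's centre line 200 mm in front of the hinge, directly above the ball at rest, 84 mm above the bench at rest
- tab_top (a point): Top centre of the latch's upright ribbed grip tab: white plastic, 24 mm along chassis x, 12 mm along y, 44 mm tall. At rest straight above the ball, 140 mm above the bench; the latch's base plate at its foot (30 x 55 mm) has its top at 96 mm. Tab and latch ride on the frame, so gripping the tab can both pull the latch and lift the frame
- latch (a joint): Latch slide on the frame, m: 0 shut, grows as the tab is pulled along chassis +y (sideways to the chassis's left as seen from the robot), 0.016 at its stop. Spring returns it: about 4 N at 0, 10 N at the stop
- plunger_top (a point): Centre of the top of the relief plunger's mushroom head (white disc, 34 mm diameter, 8 mm thick, on a 10 mm stem over a 32 mm aluminium barrel), 100 mm above the bench when up
- plunger (a joint): Plunger stroke, m: 0 up, grows as the head is pressed straight down, 0.012 at its stop. Spring returns it: about 4 N at 0, 8.5 N at the stop
- guide_post: Plain fixed aluminium post 18 mm in diameter with no head, on a 50 mm square foot on the other ledge, top 94 mm above the bench; origin under its foot. Nothing is done with it
- bottle: Bystander: white bottle, 56 mm diameter, 160 mm tall, origin under its base
- parts_box: Bystander: small grey open box 100 x 75 x 35 mm, origin under its base
- screwdriver: Bystander: screwdriver lying on the bench, origin under it

How it is judged:
By the outcome, as a careful person would: the job done as asked, in the order asked, and still so for the second after the job is handed in, while the arm keeps its last pose, push and grip.
It also fails if it takes over 45 s, if anything falls off the work surface, if the arm or the gripper's body presses on something with over 40 N, if the wrist force passes 120 N, or if a joint passes its speed limit or range.

### The arm

A 6-joint arm with a two-finger parallel gripper is mounted at the origin on the work surface. World frame = base frame: x ahead of the robot, y to its left, z up, the work surface at z = 0. Lengths are in m, angles in rad, forces in N, time in s.
With the tool pointing down it reaches from about 0.3 to 0.775 m from the base axis. Payload 14.6 kg.
Tool frame: the origin (TCP) lies at the very end of the fingers, on their centre line; the grasp point (between the pads) lies 19 mm behind it; z points along the fingers, y is the line along which they close (so a half turn about z gives the same grasp; the last joint's range is limited). The gripper opens to 94 mm and grips with 3 to 60 N. Pads are 16 mm wide; open, the fingers measure 119 mm over their backs; the gripper's body (75 mm by 177 mm) begins 78 mm behind the grasp point.
Start: joints at [1.092, 0.3, 1.521, -0, 1.321, -0.067], TCP at [0.22, 0.504, 0.205] pointing down, gripper open.
Joint ranges: [-3.03, 3.03], [-0.79, 2.21], [0.23, 2.52], [-1.04, 4.18], [0, 3.07], [-2.55, 2.55]. Speed limits (rad/s): [2.22, 2.22, 2.57, 3.14, 3.14, 3.14].

### API

Orientations are given as [roll, pitch, yaw] about the fixed x, y, z axes, in that order (R = Rz(yaw) Ry(pitch) Rx(roll)).
In Python, from station import ctrl gives the robot as it stands.
- The arm moves only by the shell command python3 -m pendant 'ROWS' [OPENING] [FORCE]. ROWS is JSON, a list of rows, each a list of 2 entries, a list of its own where there are three numbers: the shift along the world's x, y, z in cm, then the turn about the world's z in rad. A call has 1 to 20 rows; each row shifts and turns the commanded pose from where the row before left it; what a row does not reach is not made up. A row lasts 1/12 s, in which the tool goes at most 41.7 mm and 7.16 degrees, less where a joint would pass 70% of its speed; a pose out of reach is approached as far as the arm can. A call is refused whole if a number of a shift passes 4.17 or a number of a turn 0.125, either way. A call with a gripper value outside its range is refused whole. OPENING is the opening, from 0 (shut) to 1 (fully open), set as the call begins (- or left out, the last holds). The fingers move at their own pace and stop on an object; FORCE is the grip in N (left out, the last holds). Time passes only in rows, so rows that do not move let the fingers close. It gives the time, the measured TCP pose, the force, the opening and the grip force at its end, in the units of the state.
- ctrl.get_obs(): the state, without advancing time (a new reading comes with each control period).
- ctrl.camera(name): name is "side" or "top" or "wrist"; returns a dict with "color" (384x512x3 uint8, red, green, blue), "intrinsics" (3x3 intrinsics, pixels), "camera_from_world" (4x4, takes a point from world to camera coordinates). Camera axes: x right, y down, z forward; pixel columns grow to the right and rows downward; lengths in m; the calibration is good to about 2 mm. The wrist camera is an equidistant fisheye: a pixel r from the principal point sees the ray r / f radians off the axis. A picture is of the moment at which its call begins. There is no depth.
- ctrl.hand_in(): hands the job in; it is judged then, once.
The state is a dict: "time_s": time; "qpos": joint angles; "joint_vel": joint speeds; "tau": joint torques, N m; "ee_pos": TCP position; "eef_rot": TCP orientation; "force": force on the tool from outside, world axes, zero at the start; "moment": the same for the moment, N m; "grip_width": finger opening in m; "grip_force": force on a finger pad.
Only numpy, scipy, OpenCV 4.12 (cv2) and the standard library are available. Lean on these libraries where they do the work, as an engineer would, in place of code of your own. Each camera call takes 0.05 s, during which the arm holds its last target. There are 200 camera calls.

## Working session

There is one attempt and no reset: what is moved stays moved. The work goes in short steps, Python scripts to look and compute and a shell command to move; the robot and the scene stay as the last step left them, time stands still between calls to the robot, and variables do not carry over. Pictures are saved under pics/ and viewed, at most 10 in all, crops included, and the job is handed in when it is done.

```bash
mkdir -p pics; cat > h.py <<'E'
import numpy as np, cv2, json
from station import ctrl
def snap(n,f):
    c=ctrl.camera(n); cv2.imwrite('pics/'+f+'.png',cv2.resize(c['color'][:,:,::-1],None,fx=1.5,fy=1.5,interpolation=cv2.INTER_CUBIC)); np.savez('pics/'+f,K=c['intrinsics'],T=c['camera_from_world'],im=c['color'])
def ray(f,u,v):  # u,v native pixels
    d=np.load('pics/'+f+'.npz');K,T=d['K'],d['T'];R=T[:3,:3]
    r=R.T@np.linalg.solve(K,[u,v,1]);return -R.T@T[:3,3],r
def atz(f,u,v,z):
    o,r=ray(f,u,v);return o+r*(z-o[2])/r[2]
def proj(f,p):
    d=np.load('pics/'+f+'.npz');q=d['T']@np.append(p,1);q=d['K']@q[:3];return q[:2]/q[2]
E
python3 -c "
from h import *
snap('top','top0');snap('side','side0');print(ctrl.get_obs())"
```

```text
{'time_s': 0.1, 'qpos': array([ 1.09239754e+00,  3.00368595e-01,  1.52147529e+00,  1.04481536e-05,
        1.32069925e+00, -6.65614569e-02]), 'joint_vel': array([ 0.00098435, -0.00079474, -0.00127174,  0.00036918, -0.00319241,
       -0.00098791]), 'tau': array([ 6.65249881e-04, -5.32644331e+01, -3.53281903e+01,  7.09518045e-02,
        2.34580290e-02, -9.16259683e-05]), 'ee_pos': array([0.22004233, 0.50382846, 0.20498731]), 'eef_rot': array([-3.14064494e+00, -7.33174263e-05,  2.72975269e+00]), 'force': array([0.09682259, 0.50158931, 0.25510377]), 'moment': array([-0.05039402,  0.01425772, -0.00859657]), 'grip_force': 0.0, 'grip_width': 0.09401488226464902}
```

View pics/top0.png

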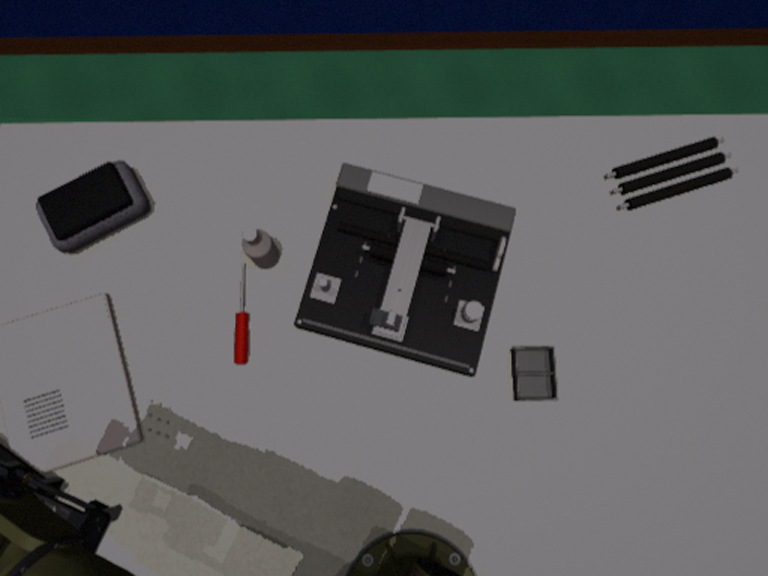

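View pics/side0.png

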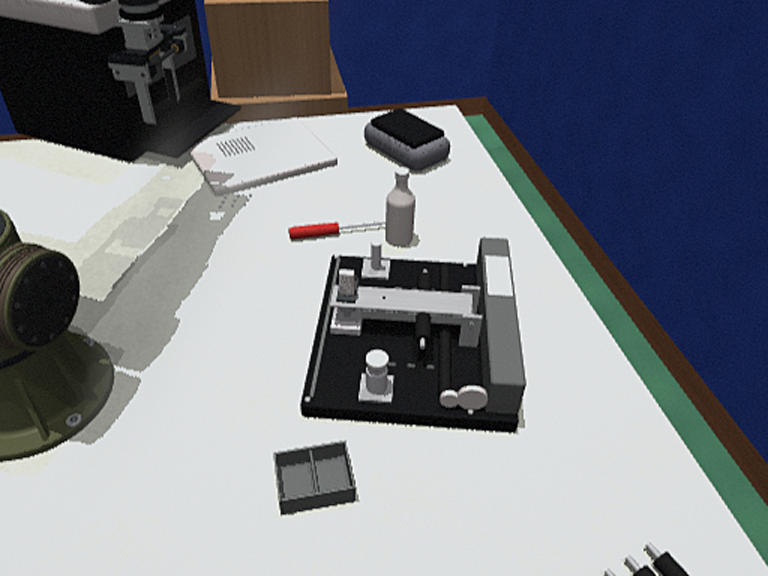

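The plunger, with its white mushroom head, is on the chassis's right: top picture (473,311), side picture (377,358). The latch tab is at about (388,318) in top and (347,275) in side. Next I'll enlarge these areas.

```bash
python3 -c "
from h import *
a=np.load('pics/top0.npz')['im'][100:260,190:350];b=np.load('pics/side0.npz')['im'][150:290,195:355]
r=lambda x:cv2.convertScaleAbs(cv2.resize(x,None,fx=5,fy=5,interpolation=cv2.INTER_CUBIC),alpha=1.5)
A=r(a)[200:800];B=r(b)[:600]
cv2.imwrite('pics/c1.png',A[:,:,::-1]);cv2.imwrite('pics/c2.png',B[:,:,::-1])"
```

```text
(no output)
```

View pics/c1.png

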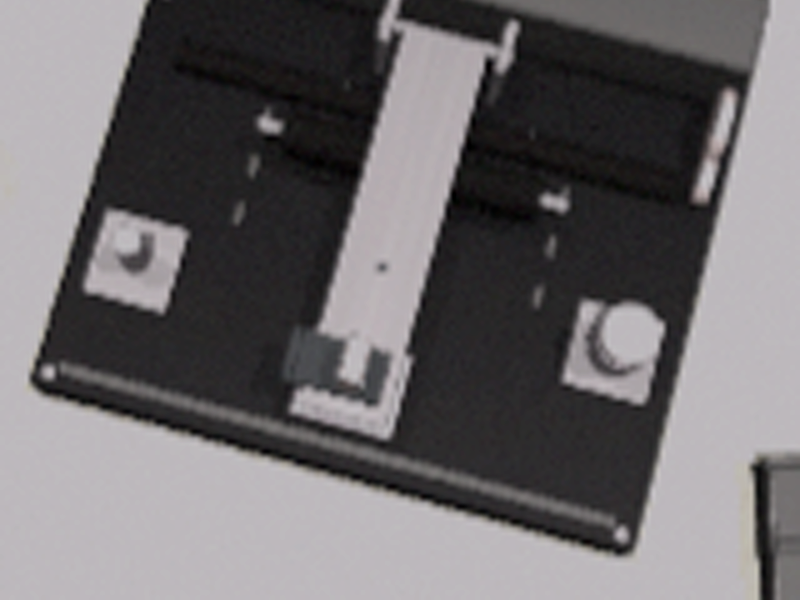

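View pics/c2.png

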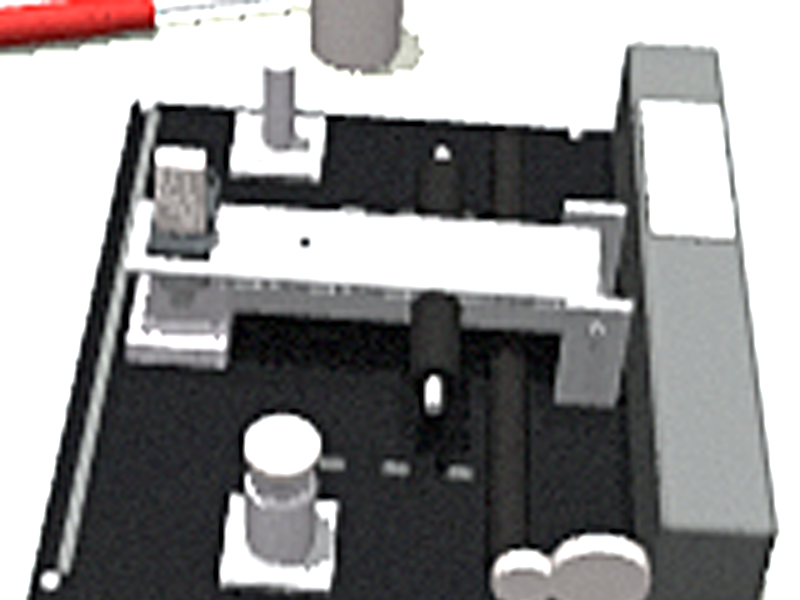

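Top crop: plunger head at (633,335), tab top at about (357,357), slab front corners (35,385) and (632,552). Side crop: head at (282,444), tab top at about (180,157).

```bash
python3 -c "
from h import *
t=lambda x,y:(190+x/5,140+y/5)
s=lambda x,y:(195+x/5,150+y/5)
P=atz('top0',*t(633,335),.1);P2=atz('side0',*s(282,444),.1)
B=atz('top0',*t(357,357),.14);B2=atz('side0',*s(180,157),.14)
fl=atz('top0',*t(35,385),.03);fr=atz('top0',*t(632,552),.03)
print(P,P2,B,B2,fl,fr,np.linalg.norm(fl-fr))
d=(fl-fr);yaw=np.arctan2(-d[0],d[1]);print('yaw',yaw)
# fit chassis: from plunger, tab, corners
src=np.array([[-50,-140],[-100,0],[-150,180],[-150,-180]])/1e3
dst=np.array([(P+P2)/2,(B+B2)/2,fl,fr])[:,:2]
H=src-src.mean(0),dst-dst.mean(0)
th=np.arctan2((H[0][:,0]*H[1][:,1]-H[0][:,1]*H[1][:,0]).sum(),(H[0]*H[1]).sum());R=np.array([[np.cos(th),-np.sin(th)],[np.sin(th),np.cos(th)]])
o=dst.mean(0)-R@src.mean(0);print(th,o);print((src@R.T+o).round(4),dst.round(4))
print(np.load('pics/top0.npz')['T'],np.load('pics/side0.npz')['T'])
print('hinge',R@[.1,0]+o)
"
```

```text
[ 0.51990453 -0.12173799  0.1       ] [ 0.52289724 -0.12266619  0.1       ] [0.50387846 0.02924113 0.14      ] [0.50513835 0.02764556 0.14      ] [0.50596489 0.21219477 0.03      ] [ 0.40641227 -0.12759407  0.03      ] 0.35407228014081554
yaw -0.28500752473568947
-0.2739255885713635 [0.60234515 0.00097288]
[[ 0.5163 -0.1203]
 [ 0.5061  0.028 ]
 [ 0.5066  0.2148]
 [ 0.4092 -0.1317]] [[ 0.5214 -0.1222]
 [ 0.5045  0.0284]
 [ 0.506   0.2122]
 [ 0.4064 -0.1276]]
[[-0.01193617 -0.99992203 -0.00367001  0.06455862]
 [-0.98248191  0.01241046 -0.18594431  0.56342894]
 [ 0.18597536  0.00138626 -0.98255343  1.06794202]
 [ 0.          0.          0.          1.        ]] [[ 0.97921832 -0.20230082  0.01434764 -0.53212651]
 [-0.12249832 -0.64635608 -0.75313875  0.16507856]
 [ 0.16163427  0.7357297  -0.65770523  0.99009308]
 [ 0.          0.          0.          1.        ]]
hinge [ 0.69861679 -0.0260784 ]
```

Both views agree: plunger ≈ (0.521, -0.122), tab ≈ (0.5045, 0.0285), chassis yaw ≈ -0.28. Closing the gripper and moving above the plunger.

```bash
python3 -m pendant '[[[1.5,-3.0,0.1],0.0065],[[1.5,-3.0,0.1],0.0065],[[1.5,-3.0,0.1],0.0065],[[1.5,-3.0,0.1],0.0065],[[1.5,-3.0,0.1],0.0065],[[1.5,-3.0,0.1],0.0065],[[1.5,-3.0,0],0.0065],[[1.5,-3.0,0],0.0065],[[1.5,-3.0,0],0.0065],[[1.5,-3.0,0],0.0065],[[1.5,-3.0,0],0.0065],[[1.5,-3.0,0],0.0065],[[1.5,-3.0,0],0.0065],[[1.5,-3.0,0],0.0065],[[1.5,-3.0,0],0.0065],[[1.5,-3.0,0],0.0065],[[1.5,-3.0,0],0.0065],[[1.5,-3.0,0],0.0065],[[1.5,-3.0,0],0.0065],[[1.5,-3.0,0],0.0065]]' 0 20
python3 -m pendant '[[[0,-1.3,-2],0],[[0,-1.3,-2],0],[[0,0,-2],0],[[0,0,-1],0],[[0,0,0],0],[[0,0,0],0]]'
python3 -c "
from h import *
snap('side','side1');snap('top','top1');o=ctrl.get_obs();print(o['ee_pos'],o['eef_rot'],proj('side1',o['ee_pos']))
a=np.load('pics/side1.npz')['im'][150:290,195:355]
cv2.imwrite('pics/c3.png',cv2.resize(a,None,fx=4,fy=4,interpolation=cv2.INTER_CUBIC)[:,:,::-1])"
```

```text
time_s: 1.77
ee_pos: [0.5205, -0.0977, 0.2112]
eef_rot: [3.142, -0.0, 2.86]
force: [0.5, 0.6, 0.4]
grip_width: 0.0002
grip_force: 0.0
time_s: 2.27
ee_pos: [0.5202, -0.1217, 0.1418]
eef_rot: [3.142, -0.0, 2.86]
force: [0.2, 0.3, -0.4]
grip_width: 0.0003
grip_force: 0.0
[ 0.52070016 -0.12173717  0.14272464] [-3.14158920e+00  1.72592811e-03  2.86043393e+00] [250.66159317 224.73727445]
```

View pics/c3.png

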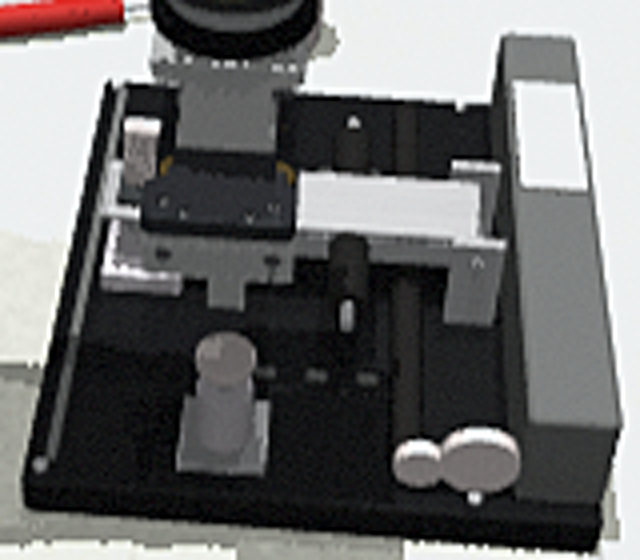

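The fingertips (226,305) are directly above the head (226,358). Now pressing.

```bash
python3 -m pendant '[[[0,0,-1],0],[[0,0,-1],0],[[0,0,-1],0],[[0,0,-0.8],0],[[0,0,-0.3],0],[[0,0,-0.3],0],[[0,0,0],0],[[0,0,0],0]]'
python3 -m pendant '[[[0,0,-0.2],0],[[0,0,-0.2],0],[[0,0,-0.2],0],[[0,0,-0.2],0],[[0,0,0],0],[[0,0,0],0],[[0,0,0],0]]'
```

```text
time_s: 3.03
ee_pos: [0.5201, -0.122, 0.0977]
eef_rot: [-3.142, -0.0, 2.86]
force: [-3.6, 1.0, 3.7]
grip_width: 0.0006
grip_force: 2.4
time_s: 3.62
ee_pos: [0.5204, -0.1221, 0.0902]
eef_rot: [-3.142, 0.001, 2.86]
force: [-3.5, 1.0, 7.5]
grip_width: 0.0003
grip_force: 3.7
```

```bash
python3 -m pendant '[[[0,0,-0.2],0],[[0,0,-0.1],0],[[0,0,0],0],[[0,0,0],0]]'; python3 -m pendant '[[[0,0,-0.1],0],[[0,0,-0.1],0],[[0,0,0],0],[[0,0,0],0]]'
```

```text
time_s: 3.95
ee_pos: [0.5205, -0.1221, 0.0881]
eef_rot: [-3.141, 0.001, 2.86]
force: [-7.2, 2.6, 18.0]
grip_width: 0.0007
grip_force: 8.8
time_s: 4.28
ee_pos: [0.5208, -0.1222, 0.0879]
eef_rot: [-3.141, 0.003, 2.86]
force: [-17.3, 4.7, 38.1]
grip_width: 0.0005
grip_force: 18.9
```

The force jumped to 38 N at z = 0.088, so the plunger is on its stop. Now retreating and moving above the tab.

```bash
python3 -m pendant '[[[0,0,0.5],0],[[0,0,1],0],[[0,0,2],0],[[0,0,2.5],0],[[0,0,2.5],0],[[0,0,1.5],0],[[-0.2,1.5,0],0],[[-0.2,2,0],0],[[-0.2,2,0],0],[[-0.2,2,0],0],[[-0.2,2,0],0],[[-0.2,2,0],0],[[-0.2,2,0],0],[[-0.2,1.5,0],0],[[0,0,0],0],[[0,0,0],0]]' 0.6 20
python3 -c "
from h import *
snap('top','top2');snap('side','side2');o=ctrl.get_obs();print(o['ee_pos'],o['eef_rot'],proj('side2',o['ee_pos']))
a=np.load('pics/side2.npz')['im'][130:250,180:320];cv2.imwrite('pics/c4.png',cv2.resize(a,None,fx=5,fy=5,interpolation=cv2.INTER_CUBIC)[:,:,::-1])"
```

```text
time_s: 5.62
ee_pos: [0.5043, 0.0282, 0.1847]
eef_rot: [3.142, 0.001, 2.861]
force: [-0.1, 0.1, -0.4]
grip_width: 0.056
grip_force: 0.0
[0.50436225 0.02737154 0.18458352] [-3.14157733e+00  5.07526226e-04  2.85947060e+00] [230.43553564 166.47992704]
```

View pics/c4.png

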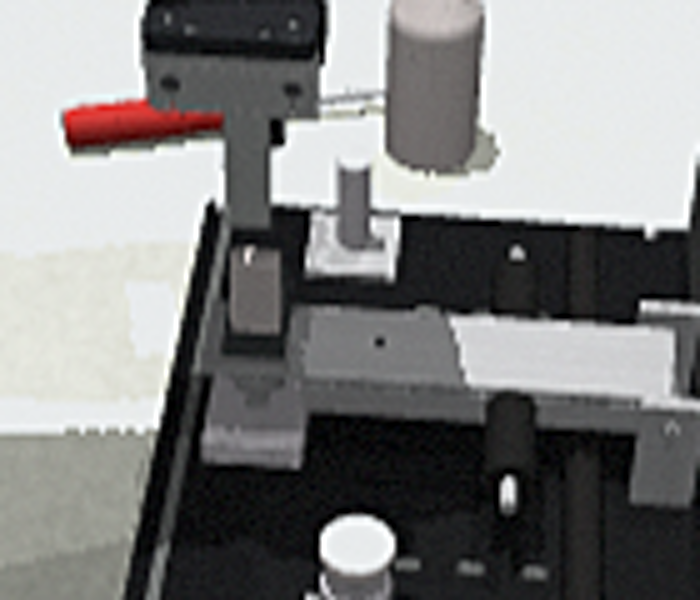

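The near finger ends at (250,228), in line with the tab at (258,290). Descending and gripping gently first, so that any centring error shows.

```bash
python3 -m pendant '[[[0,0,-2],0],[[0,0,-2],0],[[0.1,0,-2],0],[[0,0,-1],0],[[0,0,-0.9],0],[[0,0,0],0]]'; python3 -m pendant '[[[0,0,0],0],[[0,0,0],0],[[0,0,0],0],[[0,0,0],0],[[0,0,0],0],[[0,0,0],0]]' 0 8;  python3 -m pendant '[[[0,0,0],0],[[0,0,0],0],[[0,0,0],0]]' 0 45
```

```text
time_s: 6.22
ee_pos: [0.5047, 0.0275, 0.1043]
eef_rot: [-3.141, -0.002, 2.859]
force: [-0.3, -0.5, -0.8]
grip_width: 0.0564
grip_force: 0.0
time_s: 6.72
ee_pos: [0.5053, 0.028, 0.1058]
eef_rot: [3.141, 0.001, 2.86]
force: [-0.2, 0.3, -0.2]
grip_width: 0.0196
grip_force: 0.0
time_s: 6.97
ee_pos: [0.5058, 0.03, 0.1057]
eef_rot: [3.138, 0.001, 2.86]
force: [5.1, 18.4, -1.8]
grip_width: 0.0115
grip_force: 45.0
```

```bash
python3 -m pendant '[[[0.07,0.25,0],0],[[0.07,0.25,0],0],[[0.07,0.25,0],0],[[0.07,0.25,0],0],[[0.07,0.25,0],0],[[0.07,0.25,0],0],[[0,0,0],0],[[0,0,0],0]]'; python3 -m pendant '[[[0.06,0.2,0],0],[[0.03,0.1,0],0],[[0,0,0],0],[[0,0,0],0]]'
```

```text
time_s: 7.63
ee_pos: [0.5093, 0.0423, 0.1056]
eef_rot: [-3.14, 0.0, 2.859]
force: [-1.8, -8.2, 3.3]
grip_width: 0.0118
grip_force: 45.0
time_s: 7.97
ee_pos: [0.5102, 0.0451, 0.1056]
eef_rot: [-3.14, 0.0, 2.859]
force: [-2.7, -9.0, 3.3]
grip_width: 0.0116
grip_force: 45.0
```

```bash
python3 -m pendant '[[[0.04,0.15,0],0],[[0,0,0],0],[[0,0,0],0],[[0,0,0],0]]'; python3 -m pendant '[[[0.03,0.1,0],0],[[0,0,0],0],[[0,0,0],0],[[0,0,0],0]]'
```

```text
time_s: 8.3
ee_pos: [0.5105, 0.0464, 0.1056]
eef_rot: [-3.14, 0.0, 2.859]
force: [-3.0, -10.0, 4.0]
grip_width: 0.0114
grip_force: 45.0
time_s: 8.63
ee_pos: [0.5106, 0.0466, 0.1055]
eef_rot: [-3.138, -0.0, 2.859]
force: [-5.9, -17.0, 4.2]
grip_width: 0.0117
grip_force: 45.0
```

It is at the stop: 18 N, no further travel. Now lifting along the hinge arc.

```bash
python3 -m pendant '[[[0.12,-0.035,0.47],0],[[0.12,-0.035,0.47],0],[[0.12,-0.035,0.47],0],[[0.12,-0.035,0.47],0],[[0,0,0],0]]'; python3 -m pendant '[[[0.16,-0.047,0.455],0],[[0.16,-0.047,0.455],0],[[0.16,-0.047,0.455],0],[[0.16,-0.047,0.455],0],[[0,0,0],0]]'
```

```text
time_s: 9.05
ee_pos: [0.5145, 0.0454, 0.1237]
eef_rot: [-3.138, -0.003, 2.859]
force: [-6.7, -14.5, -3.9]
grip_width: 0.0118
grip_force: 45.0
time_s: 9.47
ee_pos: [0.5207, 0.0435, 0.1418]
eef_rot: [-3.138, -0.004, 2.859]
force: [-8.7, -14.3, -4.1]
grip_width: 0.0117
grip_force: 45.0
```

```bash
python3 -m pendant '[[[0.2,-0.058,0.435],0],[[0.2,-0.058,0.435],0],[[0.2,-0.058,0.435],0],[[0.2,-0.058,0.435],0],[[0,0,0],0]]'; python3 -m pendant '[[[0.245,-0.07,0.42],0],[[0.245,-0.07,0.42],0],[[0.245,-0.07,0.42],0],[[0.245,-0.07,0.42],0],[[0,0,0],0],[[0,0,0],0],[[0,0,0],0],[[0,0,0],0]]'
python3 -c "
from h import *
snap('side','side3');a=np.load('pics/side3.npz')['im'][110:270,180:360];cv2.imwrite('pics/c5.png',cv2.resize(a,None,fx=3.7,fy=3.7,interpolation=cv2.INTER_CUBIC)[:,:,::-1])"
```

```text
time_s: 9.88
ee_pos: [0.5287, 0.0412, 0.1591]
eef_rot: [-3.138, -0.004, 2.859]
force: [-8.8, -13.7, -3.6]
grip_width: 0.0118
grip_force: 45.0
time_s: 10.55
ee_pos: [0.5384, 0.0384, 0.1756]
eef_rot: [-3.137, -0.004, 2.859]
force: [-8.9, -13.6, -1.4]
grip_width: 0.0115
grip_force: 45.0
```

View pics/c5.png

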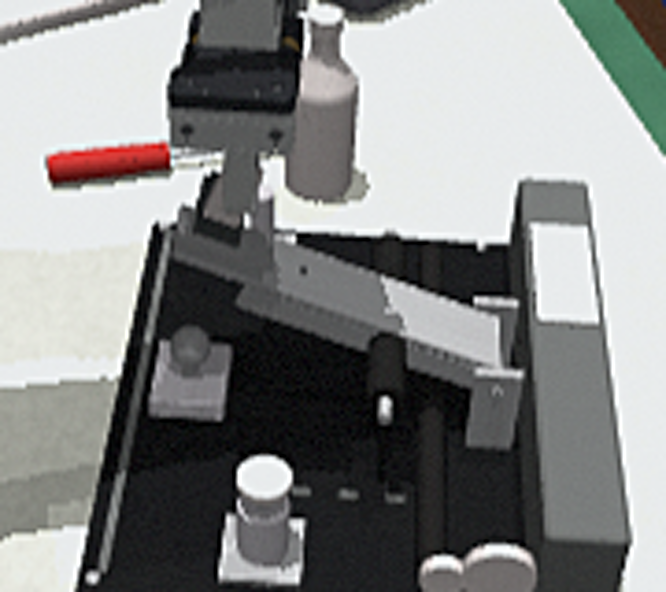

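The frame is up and clear of the ball (ball (190,345), frame nose (190,240)), but the finger seems to sit ahead of the tab. I'll compare the frame angle with a projected model.

```bash
python3 -c "
from h import *
y=-.28;f=np.array([np.cos(y),np.sin(y),0]);l=np.array([-np.sin(y),np.cos(y),0]);z=np.array([0,0,1.])
h=np.array([.5055,.030,.08])+.2*f
def P(a,x,Y,Z): # frame coords: x ahead of hinge to front
    p=h+f*(-x*np.cos(a)+Z*np.sin(a))+l*Y+z*(Z*np.cos(a)+x*np.sin(a)); return ((proj('side3',p)-[180,110])*3.7).round()
for a in (.25,.3,.35,.38,.42): print(a,'nearfront',P(a,.225,-.025,.01),'farfront',P(a,.225,.025,.01),'hole?',P(a,.14,0,.01),'tabtop',P(a,.2,.016,.06),'tabfoot',P(a,.2,.016,.016))
o=ctrl.get_obs();print('tcp',(proj('side3',o['ee_pos'])-[180,110])*3.7)
snap('side','side4');a=np.load('pics/side4.npz')['im'][140:200,210:290];a=cv2.convertScaleAbs(a,alpha=1.8);cv2.imwrite('pics/c6.png',cv2.resize(a,None,fx=10,fy=10,interpolation=cv2.INTER_CUBIC)[:,:,::-1])"
```

```text
0.25 nearfront [159. 279.] farfront [169. 229.] hole? [293. 287.] tabtop [224. 189.] tabfoot [207. 241.]
0.3 nearfront [165. 267.] farfront [174. 216.] hole? [297. 279.] tabtop [233. 178.] tabfoot [212. 230.]
0.35 nearfront [171. 254.] farfront [180. 204.] hole? [302. 272.] tabtop [243. 167.] tabfoot [219. 219.]
0.38 nearfront [175. 246.] farfront [184. 196.] hole? [305. 267.] tabtop [249. 161.] tabfoot [223. 212.]
0.42 nearfront [181. 236.] farfront [190. 186.] hole? [309. 261.] tabtop [258. 153.] tabfoot [229. 203.]
tcp [237.41598732 203.43683893]
```

View pics/c6.png

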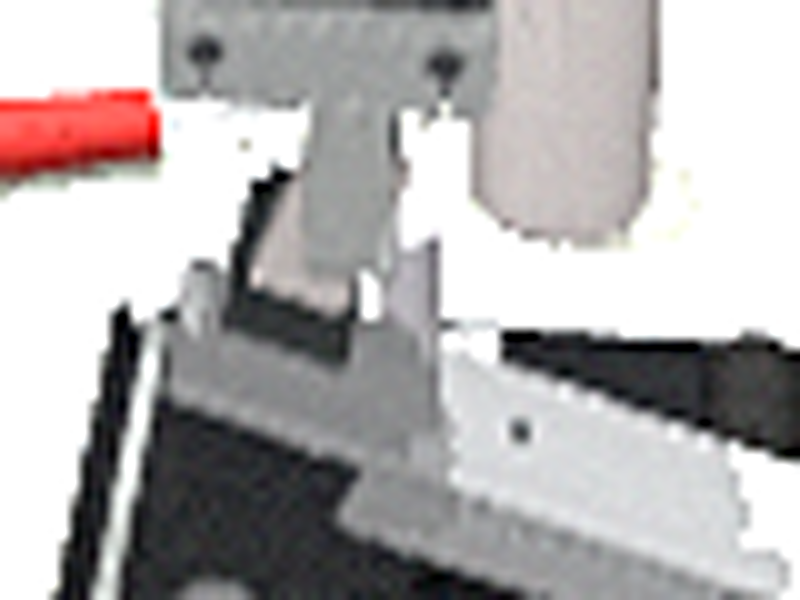

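The finger grips the tab at (330,240), and what looked like a long finger was only shadow plus the guide post. The model matches at a ≈ 0.37 rad, so the nose is up about 72 mm. I'll check it is at rest, then hand in.

```bash
python3 -m pendant '[[[0,0,0],0],[[0,0,0],0],[[0,0,0],0],[[0,0,0],0],[[0,0,0],0],[[0,0,0],0]]'; python3 -c "
from station import ctrl
print(abs(ctrl.get_obs()['joint_vel']).max());print(ctrl.hand_in())"
```

```text
time_s: 11.15
ee_pos: [0.5384, 0.0384, 0.1756]
eef_rot: [-3.137, -0.004, 2.859]
force: [-9.2, -14.1, -1.3]
grip_width: 0.0121
grip_force: 45.0
0.001076040592503251
the job is handed in; nothing more can be done
None
```

I pressed the plunger to its stop, pulled the latch fully aside with the frame down, then lifted the frame's nose about 72 mm (estimated from the camera image). I handed in at about 11 s with the arm at rest, still holding the frame, and touched none of the things around the chassis.

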